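# Get the lower tray of the blue rack open

## Robot

A 6-joint arm with a two-finger parallel gripper is mounted at the origin on the work surface. World frame = base frame: x ahead of the robot, y to its left, z up, the work surface at z = 0. Lengths are in m, angles in rad, forces in N, time in s.
With the tool pointing down it reaches from about 0.275 to 0.825 m from the base axis. Payload 4.9 kg.
Tool frame: the origin (TCP) lies between the finger pads; the fingertips stand 25 mm ahead of it and the grasp point (between the pads) lies 6 mm ahead of it; z points along the fingers, y is the line along which they close (so a half turn about z gives the same grasp; the last joint's range is limited). The gripper opens to 85 mm and grips with 20 to 120 N. Pads are 22 mm wide; open, the fingers measure 114 mm over their backs; the gripper's body (76 mm by 85 mm) begins 54 mm behind the grasp point. The pads swing forward as they close: fully open they stand 13 mm farther back than shut.
Start: joints at [-1.47, 0.326, -0.193, 1.052, 0, 1.437], TCP at [0.128, -0.535, 0.256] pointing down, gripper open.
Joint ranges: [-2.65, 2.65], [-0.97, 1.79], [-1.3, 1.35], [-1.93, 2.1], [-1.47, 1.37], [-3.14, 3.14]. Speed limits (rad/s): [2.57, 2.57, 3.14, 3.14, 3.14, 3.14].

## Interface

Orientations are given as a unit quaternion [x, y, z, w].
In Python, from rig import sense, snapshot, close_job gives the robot as it stands.
- The arm moves only by the tool play_rows, never from a script. Its argument "series" is text: rows parted by semicolons, each of 6 numbers parted by spaces: the shift along the tool's x, y, z each as a share of 200 mm, from -1 to 1, then the turn, a rotation vector about the tool's x, y, z each as a share of 90 degrees, from -1 to 1. In form: x y z wx wy wz; .... A call has 1 to 10 rows; each row is the pose to reach, as a shift and turn from the pose commanded when the call began, along the tool's axes at that moment; what a row does not reach only later rows make up. A row lasts 1/10 s, in which the tool goes at most 50 mm and 8.59 degrees, less where a joint would pass 70% of its speed; a pose out of reach is approached as far as the arm can. A call with a number of a shift or a turn outside -1 to 1 is refused whole. A call with a gripper value outside its range is refused whole. "grip" is the closure, from 0 (fully open) to 1 (shut), set as the call begins (left out, the last holds). The fingers move at their own pace and stop on an object; "squeeze" is the grip in N (left out, the last holds). Time passes only in rows, so rows that repeat a pose let the fingers close. It gives the time, the measured TCP pose, the force, the opening and the grip force at its end, in the units of the state.
- sense(): the state, without advancing time (a new reading comes with each control period).
- snapshot(name): name is "side" or "top"; returns a dict with "frame" (384x512x3 uint8, red, green, blue), "depth" (384x512 float32, m along the optical axis (not along the pixel's ray), 0 where there is no reading), "fov_y" (degrees; the focal length in pixels is half the picture's height over the tangent of half this angle, whatever the lens; pixels are square), "cx", "cy" (the principal point, pixels), "camera_from_world" (4x4, takes a point from world to camera coordinates). Camera axes: x right, y down, z forward; pixel columns grow to the right and rows downward; lengths in m; the calibration is good to about 2 mm. A picture is of the moment at which its call begins.
- close_job(): hands the job in; it is judged then, once.
The state is a dict: "t": time; "joint_pos": joint angles; "qd": joint speeds; "effort": joint torques, N m; "tcp_pos": TCP position; "tool_rot": TCP orientation; "force": force on the tool from outside, world axes, zero at the start; "wrist_torque": the same for the moment, N m; "width": finger opening in m; "finger_force": force on a finger pad.
Only numpy, scipy, OpenCV 4.12 (cv2) and the standard library are available. Lean on these libraries where they do the work, as an engineer would, in place of code of your own. Each camera call takes 0.05 s, during which the arm holds its last target. There are 200 camera calls.

## Task

On the bench stand two small tray racks, one with blue trays and one with yellow. In the blue rack someone has left the upper tray out over the lower one: push the upper tray fully home, then hook a fingertip behind the front lip of the blue lower tray and draw it out along its runners as far as it goes. Pinch or lift nothing, keep the turned parts that stand in the blue trays upright, leave the yellow trays and the things on the bench where they are, and finish clear with the blue lower tray out and the upper one in.

Things in the scene. Friction and masses are not known exactly. Their poses are not given: they have to be found in the camera images.
- blue_rack: fixed dark steel rack, two blue trays one above the other. Origin on the bench; its +x points into the rack, trays come out along -x, z up. 158 mm wide (y); frame from x = -190 to +132 mm; top shelf 192 mm high, front edge at x = -40 mm, tool bits up to 208 mm high on its back half. Turned up to 0.2 rad about z; left or right of the yellow rack.
- blue_upper (a joint): how far the blue upper tray is out, m: 0 = fully home against its back stop, 0.14 = fully out. Starts 0.08 to 0.12 out. Slides with about 3 N of friction plus a little drag and stays where it is left.
- blue_lower (a joint): how far the blue lower tray is out, m: 0 = home (as at the start), 0.13 = fully out, against its stop. Slides with about 3 N of friction plus a little drag and stays where it is left.
- blue_upper_lip (a point): middle of the top edge of the blue upper tray's front, centred in its 8 mm thickness, 152 mm above the bench; moves with the tray. The front is 120 mm wide, plain blue with a white label, and reaches down to 94 mm above the bench. With the tray home this point is at x = -101 mm of the rack, so the front stands clear ahead of the top shelf.
- blue_lower_lip (a point): middle of the top edge (the lip) of the blue lower tray's front, centred in its 8 mm thickness, 72 mm above the bench; moves with the tray. Front 120 mm wide. With the tray home this point is at x = -196 mm of the rack, 95 mm ahead of the upper lip when that tray is home too.
- blue_lower_pocket (a point): middle of the floor of the empty pocket behind the blue lower tray's front, 21 mm above the bench; moves with the tray. The pocket is 85 mm long (along the rack's x), 114 mm wide, side walls up to 58 mm above the bench, a 51 mm high divider (above the bench) behind. Open from above once the upper tray is home; covered by it at the start.
- collet: loose brass collet 44 mm tall, 34 mm at its widest, standing in the blue upper tray behind the pushed front; rides along with it. Origin at its foot, z up when upright.
- spindle: loose stepped steel spindle 58 mm tall, 32 mm across its foot, standing in the blue lower tray behind the divider, hidden under the upper tray at the start; rides along with its tray. Origin at its foot, z up when upright.
- yellow_rack: fixed rack of the same build and axes with yellow trays, to be left alone.
- yellow_upper_lip (a point): middle of the top edge of the yellow upper tray's front (0 to 100 mm out at the start), same build as the blue one.
- yellow_lower_lip (a point): middle of the top edge of the yellow lower tray's front (0 to 30 mm out at the start), same build as the blue one.
- punch: loose stepped steel punch standing on the bench, 82 mm tall, 34 mm across; origin at its foot.
- slotted_mandrel: loose dark cylinder with a slotted top standing on the bench, 72 mm tall, 40 mm across; origin at its foot.
- tool_bit: loose square steel tool bit lying on the bench, 130 by 20 by 20 mm; origin at its underside.
- screw_tub: small blue tub of screws on the bench, 90 mm across, 45 mm tall; origin at its foot.
- cutting_fluid: closed white plastic bottle with a red cap standing on the bench, 60 mm across, 150 mm tall; origin at its foot.
- vee_block: loose dark steel V-block on the bench, 70 by 60 by 44 mm; origin at its underside.
There are look-alikes about, which are no part of the job. Several things have the shape of the collet; the one meant has the colours described above.

How it is judged:
By the outcome, as a careful person would: the job done as asked, in the order asked, and still so for the second after the job is handed in, with the robot touching nothing.
It also fails if it takes over 48 s, if anything falls off the work surface, if the arm or the gripper's body presses on something with over 40 N, if the wrist force passes 120 N, or if a joint passes its speed limit or range.

## Working session

There is one attempt and no reset: what is moved stays moved. The work goes in short steps, Python scripts to look and compute and a tool call to move; the robot and the scene stay as the last step left them, time stands still between calls to the robot, and variables do not carry over. Pictures are saved under pics/ and viewed, at most 10 in all, crops included, and the job is handed in when it is done.

Besides the shell and the picture viewer there is one more tool, called after "Call:" by a JSON object that holds its "op" and its "data", one argument or row to a line. play_rows: Moves the arm, as the interface text tells. Shift numbers are shares of 200 mm and turn numbers shares of 90 degrees, none past 1 either way. Its arguments: {"type":"object","properties":{"series":{"type":"string"},"grip":{"type":"number"},"squeeze":{"type":"number"}},"required":["series"]}

```bash
mkdir -p pics
cat > h.py <<'E'
import numpy as np, cv2
from rig import sense, snapshot, close_job
def pts(s):
    d=s["depth"]; h,w=d.shape; f=h/2/np.tan(np.radians(s["fov_y"])/2)
    v,u=np.mgrid[:h,:w]; c=np.stack([(u-s["cx"])/f*d,(v-s["cy"])/f*d,d,np.ones_like(d)],-1)
    return (c@np.linalg.inv(s["camera_from_world"]).T)[...,:3]
E
python3 - <<'E'
from h import *
for n in("side","top"):
    s=snapshot(n); cv2.imwrite(f"pics/{n}0.png",s["frame"][...,::-1]); np.savez(n+"0.npz",**s)
    print(n,s["fov_y"],np.linalg.inv(s["camera_from_world"]).round(3))
print(sense())
E
```

```text
side 44.02486134266501 [[-0.866 -0.362  0.346  0.08 ]
 [-0.5    0.613 -0.612  0.834]
 [ 0.009 -0.703 -0.712  1.089]
 [ 0.     0.     0.     1.   ]]
top 55.10622390016413 [[ 0.015 -0.998  0.066  0.509]
 [-1.    -0.017 -0.024  0.009]
 [ 0.025 -0.066 -0.998  1.186]
 [ 0.     0.     0.     1.   ]]
{'t': 0.1, 'joint_pos': array([-1.47021410e+00,  3.26858384e-01, -1.93435124e-01,  1.05201118e+00,
        1.50520404e-05,  1.43660226e+00]), 'qd': array([-1.55177376e-04, -1.84196662e-03,  2.80763608e-03, -7.71919394e-05,
        1.36791976e-03, -2.30807058e-03]), 'effort': array([ 1.02099406e-03, -4.44239223e+01,  2.63037872e+01,  7.93954299e-03,
       -1.37214224e-04, -1.25611641e-05]), 'tcp_pos': array([ 0.12791583, -0.53444555,  0.25560482]), 'tool_rot': array([ 9.93117638e-01,  1.17118695e-01,  2.01990918e-05, -7.53949753e-04]), 'force': array([-0.10199685, -0.45020693,  0.18923749]), 'wrist_torque': array([-0.02062908, -0.01758546,  0.00170742]), 'finger_force': 0.0, 'width': 0.08537149895009068}
```

View pics/side0.png

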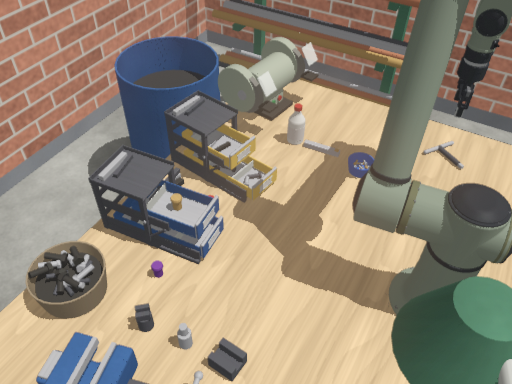

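View pics/top0.png

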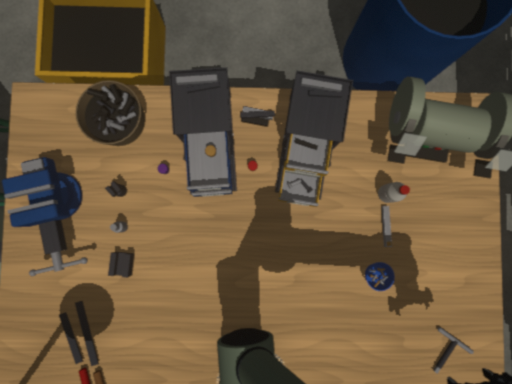

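The side view shows the blue rack at about (150,200) with its upper tray out and the collet at (176,202). The yellow rack is behind it at (215,150). In the top view the blue rack's shelf is near (200,100), its tray fronts near (210,188), and it opens towards the robot.

Run:
```python
from h import *
for n in("top","side"):
    s=dict(np.load(n+"0.npz")); P=pts(s); hsv=cv2.cvtColor(s["frame"],cv2.COLOR_RGB2HSV)
    X,Y,Z=P[...,0],P[...,1],P[...,2]
    roi=(X>.5)&(X<1.05)&(Y>-.02)&(Y<.32)
    blue=roi&(hsv[...,0]>95)&(hsv[...,0]<130)&(hsv[...,1]>110)
    shelf=roi&(abs(Z-.192)<.006)
    r=cv2.minAreaRect(P[shelf][:,:2].astype(np.float32)); print(n,"shelf",shelf.sum(),np.median(Z[shelf]),r,cv2.boxPoints(r).round(3).tolist())
    for lo,hi in((.143,.16),(.064,.08)):
        m=blue&(Z>lo)&(Z<hi); q=P[m]
        if len(q)>5:
            r=cv2.minAreaRect(q[:,:2].astype(np.float32)); print(lo,len(q),cv2.boxPoints(r).round(3).tolist())
            o=q[np.argsort(q[:,0])]; print(o[:6].round(3).tolist())
    br=roi&(hsv[...,0]>12)&(hsv[...,0]<28)&(hsv[...,1]>120)&(Z>.12)
    print("brass",br.sum(),P[br].mean(0).round(3) if br.any() else "", Z[br].max() if br.any() else "")
    # obstacles near path
    m=(Z>.02)&(X>.3)&(X<.7)&(Y>-.1)&(Y<.35)&~blue
    k,l,st,c=cv2.connectedComponentsWithStats(m.astype(np.uint8))
    for i in range(1,k):
        if st[i,4]>15: q=P[l==i]; print("obj",st[i,4],q.min(0).round(3),q.max(0).round(3))
    cv2.imwrite(f"pics/{n}z.png",cv2.resize(s["frame"][140:270,80:240] if n=="side" else s["frame"][60:210,150:370],None,fx=3.5,fy=3.5,interpolation=2)[...,::-1])
```

```text
top shelf 2970 0.1924555333484257 ((0.8347256779670715, 0.15690180659294128), (0.1718289703130722, 0.1561296284198761), 5.088428497314453) [[0.7419999837875366, 0.22699999809265137], [0.7559999823570251, 0.07199999690055847], [0.9269999861717224, 0.08699999749660492], [0.9129999876022339, 0.24199999868869781]]
brass 536 [0.541 0.029 1.021] 1.186291585001988
obj 1775 [0.509 0.009 0.02 ] [0.7   0.22  1.186]
obj 346 [ 0.509 -0.1    0.02 ] [0.7   0.009 1.186]
obj 86 [ 0.509 -0.001  0.037] [0.698 0.027 1.186]
obj 86 [0.655 0.278 0.022] [0.684 0.307 0.049]
side shelf 2099 0.19171667747701915 ((0.835051953792572, 0.16060197353363037), (0.17554031312465668, 0.16259422898292542), 5.036180019378662) [[0.7400000095367432, 0.23399999737739563], [0.7549999952316284, 0.07199999690055847], [0.9300000071525574, 0.08699999749660492], [0.9150000214576721, 0.24899999797344208]]
brass 0  
obj 183 [ 0.66  -0.1    0.091] [ 0.7   -0.077  0.156]
obj 443 [ 0.569 -0.1    0.02 ] [ 0.699 -0.062  0.075]
obj 2051 [0.584 0.003 0.02 ] [0.7   0.217 0.158]
obj 67 [0.681 0.205 0.089] [0.699 0.226 0.124]
obj 127 [0.653 0.282 0.021] [0.685 0.312 0.049]
```

View pics/sidez.png

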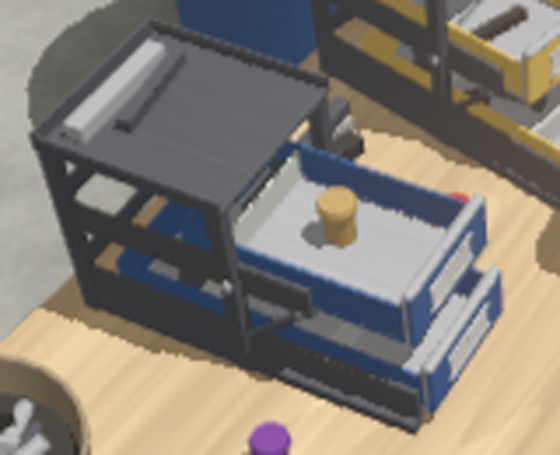

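The crop shows the collet upright at about (338,215). The upper front's top edge runs (408,305)–(482,205), and the lower lip runs (415,370)–(497,280). I'll work out the rack frame and where each lip sits in it.

```bash
cat >> h.py <<'E'
O=np.array([.789,.1545]); YAW=.088
R=np.array([[np.cos(YAW),-np.sin(YAW)],[np.sin(YAW),np.cos(YAW)]])
def rack(P): return np.concatenate([(P[...,:2]-O)@R,P[...,2:]],-1)
def world(x,y): return O+R@np.array([x,y])
def report(S):
  for n,s in S.items():
    Q=rack(pts(s)); ok=(s["depth"]>.1)&(abs(Q[...,1])<.05)&(Q[...,0]>-.36)&(Q[...,0]<-.05)
    for nm,lo,hi in(("up",.146,.158),("low",.066,.078)):
        q=Q[ok&(Q[...,2]>lo)&(Q[...,2]<hi)]
        if len(q)>3: print(n,nm,len(q),"x pct",np.percentile(q[:,0],[0,5,25,50,75,95]).round(4),"z",np.median(q[:,2]).round(4),"y",q[:,1].min().round(3),q[:,1].max().round(3))
E
python3 - <<'E'
from h import *
report({n:dict(np.load(n+"0.npz")) for n in("top","side")})
print(world(-.196,0),world(-.101,0),world(-.1,.079),world(-.1,-.079))
E
```

```text
top up 122 x pct [-0.188  -0.1878 -0.1859 -0.1837 -0.1809 -0.1791] z 0.1522 y -0.049 0.05
top low 99 x pct [-0.1998 -0.1994 -0.1974 -0.1955 -0.1933 -0.191 ] z 0.0725 y -0.049 0.049
side up 118 x pct [-0.1896 -0.1891 -0.1876 -0.1858 -0.1826 -0.1792] z 0.1511 y -0.047 0.05
side low 107 x pct [-0.2016 -0.2005 -0.1994 -0.1974 -0.1944 -0.1918] z 0.0715 y -0.05 0.05
[0.59375842 0.13727425] [0.68839082 0.14562347] [0.68244392 0.22440566] [0.69632998 0.06701704]
```

```bash
cat >> h.py <<'E'
from scipy.spatial.transform import Rotation as Rot
def plan(x,y,z):
    s=sense(); T=Rot.from_quat(s["tool_rot"]); p=s["tcp_pos"]; w=np.r_[world(x,y),z]
    G=Rot.from_euler("z",YAW)*Rot.from_euler("x",np.pi)
    print("t",s["t"],"tcp",p.round(4),"rack",rack(p[None])[0].round(4),"F",s["force"].round(1),
     "\nshare",(T.inv().apply(w-p)/.2).round(3),"turn",((T.inv()*G).as_rotvec()/(np.pi/2)).round(3))
E
python3 -c "
from h import *
plan(-.25,0,.25)"
```

```text
t 0.1 tcp [ 0.1279 -0.5344  0.2556] rack [-0.7191 -0.6282  0.2556] F [-0.1 -0.5  0.2] 
share [ 2.78  -2.764  0.033] turn [-0.001 -0.     0.093]
```

Call:
{"op": "play_rows", "data": {
  "series": "0.9 -0.9 0 0 0 0.093;0.9 -0.9 0 0 0 0.093;0.9 -0.9 0 0 0 0.093;0.9 -0.9 0 0 0 0.093;0.9 -0.9 0 0 0 0.093;0.9 -0.9 0 0 0 0.093;0.9 -0.9 0 0 0 0.093",
  "grip": 1,
  "squeeze": 20
}}

```text
t: 0.8
tcp_pos: [0.2617, -0.317, 0.2563]
tool_rot: [0.999, 0.046, -0.0, 0.0]
force: [0.5, -0.1, 0.0]
width: 0.0001
finger_force: 0.0
```

```bash
python3 -c "
from h import *
plan(-.25,0,.25)"
```

```text
t 0.8 tcp [ 0.2617 -0.317   0.2563] rack [-0.5667 -0.4233  0.2563] F [ 0.5 -0.1  0. ] 
share [ 1.592 -2.111  0.031] turn [0.    0.    0.002]
```

Call:
{"op": "play_rows", "data": {
  "series": "0.8 -1 0 0 0 0;0.8 -1 0 0 0 0;0.8 -1 0 0 0 0;0.8 -1 0 0 0 0;0.8 -1 0 0 0 0;0.8 -1 0 0 0 0;0.8 -1 0 0 0 0"
}}

```text
t: 1.5
tcp_pos: [0.4036, -0.1048, 0.2561]
tool_rot: [0.999, 0.045, -0.0, 0.0]
force: [0.2, -1.5, 0.5]
width: 0.0004
finger_force: 0.0
```

Call:
{"op": "play_rows", "data": {
  "series": "0.6 -1 0 0 0 0;0.6 -1 0 0 0 0;0.6 -1 0 0 0 0;0.6 -1 0 0 0 0;0.6 -1 0 0 0 0;0.6 -1 0 0 0 0;0.6 -1 0 0 0 0"
}}

```text
t: 2.2
tcp_pos: [0.5049, 0.1032, 0.2557]
tool_rot: [0.999, 0.043, -0.001, 0.0]
force: [0.4, 0.1, -0.2]
width: 0.0
finger_force: 0.0
```

```bash
python3 -c "
from h import *
plan(-.24,0,.143)"
```

```text
t 2.2 tcp [0.5049 0.1032 0.2557] rack [-0.2875 -0.0261  0.2557] F [ 0.4  0.1 -0.2] 
share [ 0.238 -0.132  0.563] turn [ 0.001  0.001 -0.001]
```

Call:
{"op": "play_rows", "data": {
  "series": "0.2 -0.13 0.2 0 0 0;0.2 -0.13 0.4 0 0 0;0.2 -0.13 0.56 0 0 0;0.2 -0.13 0.56 0 0 0;0.2 -0.13 0.56 0 0 0;0.2 -0.13 0.56 0 0 0"
}}

```text
t: 2.8
tcp_pos: [0.5442, 0.1272, 0.1465]
tool_rot: [0.999, 0.048, 0.001, -0.002]
force: [1.2, -0.3, 0.2]
width: 0.0002
finger_force: 0.0
```

Run:
```python
from h import *
plan(-.205,0,.143)
s=snapshot("side"); cv2.imwrite("pics/side1.png",cv2.resize(s["frame"][120:280,80:300],None,fx=3.5,fy=3.5,interpolation=2)[...,::-1])
Q=rack(pts(s)); m=(s["depth"]>.1)&(Q[...,0]<-.205)&(Q[...,0]>-.34)&(abs(Q[...,1])<.06)&(Q[...,2]>.02)&(Q[...,2]<.18)
q=Q[m]; 
for a in np.arange(.08,.18,.01):
    k=q[(q[:,2]>a)&(q[:,2]<a+.01)]
    if len(k): print(a.round(2),len(k),k.min(0).round(3),k.max(0).round(3))
```

```text
t 2.8 tcp [0.5442 0.1272 0.1465] rack [-0.2463 -0.0057  0.1465] F [ 1.2 -0.3  0.2] 
share [ 0.207 -0.027  0.018] turn [-0.003 -0.002  0.005]
0.12 9 [-0.257 -0.007  0.124] [-0.248  0.006  0.13 ]
0.13 21 [-0.257 -0.012  0.13 ] [-0.24   0.009  0.14 ]
0.14 17 [-0.257 -0.008  0.14 ] [-0.242  0.011  0.149]
0.15 11 [-0.258 -0.014  0.15 ] [-0.252  0.01   0.16 ]
0.16 16 [-0.259 -0.03   0.163] [-0.256  0.022  0.17 ]
0.17 38 [-0.259 -0.045  0.17 ] [-0.238  0.032  0.179]
```

View pics/side1.png

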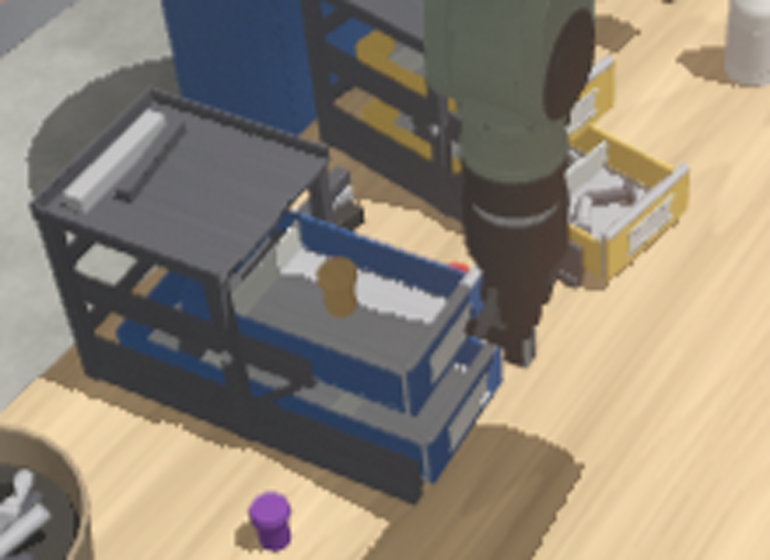

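The shut fingertips at about (520,350) sit clear in front of the upper front, centred, with the tips about 0.12 m up. I'll push from here.

Call:
{"op": "play_rows", "data": {
  "series": "0.05 -0.03 0.05 0 0 0;0.1 -0.03 0.05 0 0 0;0.15 -0.03 0.05 0 0 0;0.18 -0.03 0.05 0 0 0;0.205 -0.03 0.05 0 0 0;0.225 -0.03 0.05 0 0 0;0.245 -0.03 0.05 0 0 0;0.265 -0.03 0.05 0 0 0;0.285 -0.03 0.05 0 0 0;0.305 -0.03 0.05 0 0 0"
}}

```text
t: 3.85
tcp_pos: [0.6028, 0.1376, 0.134]
tool_rot: [0.999, 0.051, -0.001, -0.003]
force: [-2.2, -0.9, 0.1]
width: -0.0003
finger_force: 0.0
```

Call:
{"op": "play_rows", "data": {
  "series": "0.025 0 0 0 0 0;0.05 0 0 0 0 0;0.075 0 0 0 0 0;0.1 0 0 0 0 0;0.125 0 0 0 0 0;0.15 0 0 0 0 0;0.175 0 0 0 0 0;0.2 0 0 0 0 0;0.225 0 0 0 0 0;0.25 0 0 0 0 0"
}}

```text
t: 4.85
tcp_pos: [0.6533, 0.1429, 0.1343]
tool_rot: [0.999, 0.051, -0.0, -0.004]
force: [-3.4, -1.4, -0.9]
width: 0.0
finger_force: 0.0
```

Run:
```python
from h import *
plan(-.116,0,.135)
report({"side":snapshot("side"),"top":snapshot("top")})
```

```text
t 4.85 tcp [0.6533 0.1429 0.1343] rack [-0.1362  0.0003  0.1343] F [-3.4 -1.4 -0.9] 
share [ 0.101  0.003 -0.004] turn [-0.004  0.     0.01 ]
side up 40 x pct [-0.1501 -0.1477 -0.1463 -0.1241 -0.1217 -0.1178] z 0.1523 y -0.021 0.048
side low 104 x pct [-0.2014 -0.2006 -0.1992 -0.1974 -0.1943 -0.1917] z 0.0715 y -0.05 0.049
top low 56 x pct [-0.1994 -0.1992 -0.1976 -0.1956 -0.1935 -0.1909] z 0.0731 y -0.049 0.006
```

Call:
{"op": "play_rows", "data": {
  "series": "0.02 0 0 0 0 0;0.04 0 0 0 0 0;0.06 0 0 0 0 0;0.075 0 0 0 0 0;0.085 0 0 0 0 0;0.09 0 0 0 0 0;0.095 0 0 0 0 0;0.1 0 0 0 0 0"
}}

```text
t: 5.75
tcp_pos: [0.6724, 0.1449, 0.1343]
tool_rot: [0.999, 0.051, -0.001, -0.004]
force: [-5.3, -0.2, 2.0]
width: -0.0001
finger_force: 0.0
```

Call:
{"op": "play_rows", "data": {
  "series": "0.005 0 0 0 0 0;0.01 0 0 0 0 0;0.015 0 0 0 0 0"
}}

```text
t: 6.05
tcp_pos: [0.6725, 0.145, 0.1339]
tool_rot: [0.999, 0.051, -0.004, -0.003]
force: [-15.2, -1.5, 8.2]
width: 0.0001
finger_force: 0.0
```

The force jumped to 15 N with no further travel, so the upper tray is against its stop. I'll back off and check before hooking.

Call:
{"op": "play_rows", "data": {
  "series": "-0.03 0 0 0 0 0;-0.08 0 0 0 0 0;-0.14 0 0 0 0 0;-0.2 0 0 0 0 0;-0.26 0 0 0 0 0;-0.29 0 0 0 0 0;-0.29 0 0 0 0 0;-0.29 0 0 0 0 0"
}}

```text
t: 6.85
tcp_pos: [0.619, 0.1393, 0.1347]
tool_rot: [0.999, 0.051, 0.001, -0.004]
force: [-0.3, -0.3, 0.6]
width: -0.0002
finger_force: 0.0
```

Run:
```python
from h import *
plan(-.174,0,.067)
s=snapshot("side")
report({"side":s})
cv2.imwrite("pics/side2.png",cv2.resize(s["frame"][120:280,80:300],None,fx=3.5,fy=3.5,interpolation=2)[...,::-1])
```

```text
t 6.85 tcp [0.619  0.1393 0.1347] rack [-0.1707 -0.0002  0.1347] F [-0.3 -0.3  0.6] 
share [-0.017  0.001  0.338] turn [-0.005 -0.001  0.01 ]
side up 125 x pct [-0.1827 -0.1817 -0.1058 -0.1034 -0.1005 -0.0972] z 0.1516 y -0.041 0.05
side low 109 x pct [-0.2015 -0.2008 -0.199  -0.1976 -0.1949 -0.1921] z 0.0714 y -0.049 0.05
```

View pics/side2.png

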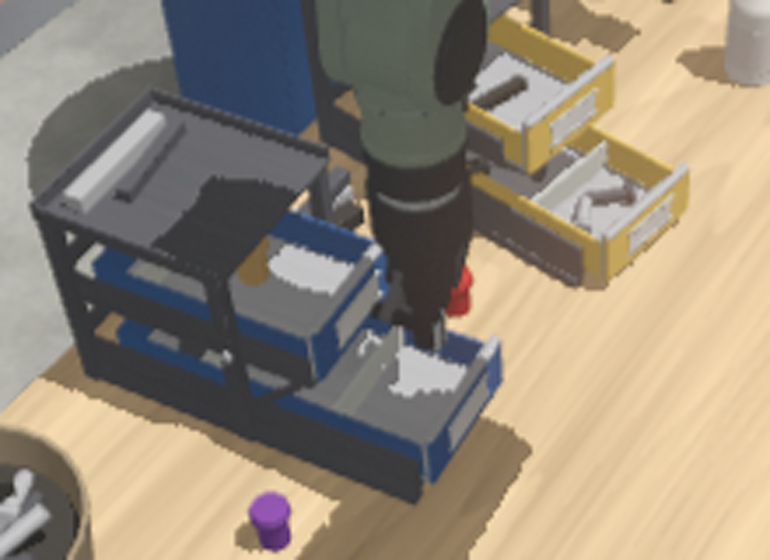

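The upper tray is home: its lip reads about -0.102 of the rack, and the collet is still upright under the shelf edge at (255,262). The lower pocket is open, with the fingertip over it at (432,335). I'll go down now and then draw the tray out.

Call:
{"op": "play_rows", "data": {
  "series": "-0.015 0 0.06 0 0 0;-0.015 0 0.14 0 0 0;-0.015 0 0.22 0 0 0;-0.015 0 0.29 0 0 0;-0.015 0 0.34 0 0 0;-0.015 0 0.34 0 0 0;-0.015 0 0.34 0 0 0"
}}

```text
t: 7.6
tcp_pos: [0.6151, 0.1394, 0.0662]
tool_rot: [0.999, 0.051, -0.0, -0.004]
force: [0.7, 0.5, -0.3]
width: 0.0001
finger_force: 0.0
```

Call:
{"op": "play_rows", "data": {
  "series": "-0.02 0 0 0 0 0;-0.04 0 0 0 0 0;-0.055 0 0 0 0 0;-0.07 0 0 0 0 0;-0.085 0 0 0 0 0;-0.105 0 0 0 0 0;-0.125 0 0 0 0 0;-0.145 0 0 0 0 0;-0.165 0 0 0 0 0;-0.19 0 0 0 0 0"
}}

```text
t: 8.6
tcp_pos: [0.5771, 0.1356, 0.0664]
tool_rot: [0.999, 0.051, 0.0, -0.004]
force: [3.3, 1.2, 3.6]
width: -0.0002
finger_force: 1.6
```

Run:
```python
from h import *
plan(-.311,0,.067)
report({"side":snapshot("side")})
```

```text
t 8.6 tcp [0.5771 0.1356 0.0664] rack [-2.128e-01 -2.000e-04  6.640e-02] F [3.3 1.2 3.6] 
share [-0.491 -0.008 -0.003] turn [-0.005 -0.     0.01 ]
side up 161 x pct [-0.2312 -0.2243 -0.2094 -0.104  -0.1014 -0.097 ] z 0.1509 y -0.049 0.05
side low 138 x pct [-0.2327 -0.2321 -0.2297 -0.2272 -0.2228 -0.0997] z 0.0715 y -0.05 0.049
```

Call:
{"op": "play_rows", "data": {
  "series": "-0.025 0 0 0 0 0;-0.05 0 0 0 0 0;-0.075 0 0 0 0 0;-0.1 0 0 0 0 0;-0.125 0 0 0 0 0;-0.15 0 0 0 0 0;-0.175 0 0 0 0 0;-0.2 0 0 0 0 0;-0.225 0 0 0 0 0;-0.25 0 0 0 0 0"
}}

```text
t: 9.65
tcp_pos: [0.5271, 0.1304, 0.0663]
tool_rot: [0.999, 0.051, -0.0, -0.004]
force: [2.8, 3.1, 0.1]
width: 0.0003
finger_force: 1.6
```

Call:
{"op": "play_rows", "data": {
  "series": "-0.025 0 0 0 0 0;-0.05 0 0 0 0 0;-0.075 0 0 0 0 0;-0.1 0 0 0 0 0;-0.125 0 0 0 0 0;-0.15 0 0 0 0 0;-0.175 0 0 0 0 0;-0.195 0 0 0 0 0;-0.21 0 0 0 0 0;-0.22 0 0 0 0 0"
}}

```text
t: 10.65
tcp_pos: [0.4835, 0.1257, 0.0664]
tool_rot: [0.999, 0.051, -0.0, -0.003]
force: [3.2, 1.8, -0.2]
width: -0.0002
finger_force: 1.5
```

Call:
{"op": "play_rows", "data": {
  "series": "-0.008 0 0 0 0 0;-0.016 0 0 0 0 0;-0.024 0 0 0 0 0;-0.03 0 0 0 0 0"
}}

```text
t: 11.05
tcp_pos: [0.4793, 0.1253, 0.0665]
tool_rot: [0.999, 0.051, 0.001, -0.004]
force: [9.1, 3.3, -5.7]
width: 0.0
finger_force: 4.4
```

Run:
```python
from h import *
plan(-.313,0,.067)
report({"side":snapshot("side")})
```

```text
t 11.05 tcp [0.4793 0.1253 0.0665] rack [-0.311  -0.0018  0.0665] F [ 9.1  3.3 -5.7] 
share [-0.01  -0.009 -0.003] turn [-0.005 -0.002  0.009]
side up 155 x pct [-0.3307 -0.3232 -0.3065 -0.1038 -0.1004 -0.0973] z 0.1512 y -0.048 0.05
side low 141 x pct [-0.3307 -0.3301 -0.3285 -0.3252 -0.3216 -0.1973] z 0.0722 y -0.05 0.049
```

Call:
{"op": "play_rows", "data": {
  "series": "-0.004 0 0 0 0 0;-0.008 0 0 0 0 0;-0.012 0 0 0 0 0"
}}

```text
t: 11.4
tcp_pos: [0.4793, 0.1253, 0.0666]
tool_rot: [0.999, 0.051, 0.003, -0.004]
force: [14.2, 4.4, -10.7]
width: 0.0001
finger_force: 6.9
```

The tray is at its stop, with the force up to 14 N and no motion. I'll ease off the lip and lift clear.

Call:
{"op": "play_rows", "data": {
  "series": "0.02 0 0 0 0 0;0.05 0 0 0 0 0;0.08 0 0 0 0 0;0.09 0 0 0 0 0;0.09 0 0 0 0 0;0.09 0 -0.1 0 0 0;0.09 0 -0.25 0 0 0;0.09 0 -0.45 0 0 0;0.09 0 -0.6 0 0 0;0.09 0 -0.75 0 0 0"
}}

```text
t: 12.4
tcp_pos: [0.4928, 0.1256, 0.2177]
tool_rot: [0.999, 0.051, -0.0, -0.003]
force: [0.2, 0.7, -0.8]
width: -0.0
finger_force: 0.0
```

Call:
{"op": "play_rows", "data": {
  "series": "-0.2 0 0 0 0 0;-0.4 0 0 0 0 0;-0.5 0 0 0 0 0;-0.5 0 0 0 0 0;-0.5 0 0 0 0 0;-0.5 0 0 0 0 0"
}}

```text
t: 13.0
tcp_pos: [0.3953, 0.1156, 0.2165]
tool_rot: [0.999, 0.051, 0.0, -0.004]
force: [-1.3, -0.4, -0.1]
width: 0.0
finger_force: 0.0
```

Run:
```python
from h import *
plan(-.313,0,.067)
s=snapshot("side")
report({"side":s})
cv2.imwrite("pics/side3.png",cv2.resize(s["frame"][120:290,80:310],None,fx=3.4,fy=3.4,interpolation=2)[...,::-1])
```

```text
t 13.0 tcp [0.3953 0.1156 0.2165] rack [-0.3956 -0.0042  0.2165] F [-1.3 -0.4 -0.1] 
share [ 0.412 -0.009  0.748] turn [-0.004 -0.001  0.009]
side up 114 x pct [-0.1067 -0.1058 -0.1041 -0.1027 -0.1    -0.0972] z 0.1514 y -0.049 0.05
side low 130 x pct [-0.3304 -0.3298 -0.328  -0.3257 -0.3223 -0.197 ] z 0.0719 y -0.049 0.048
```

View pics/side3.png

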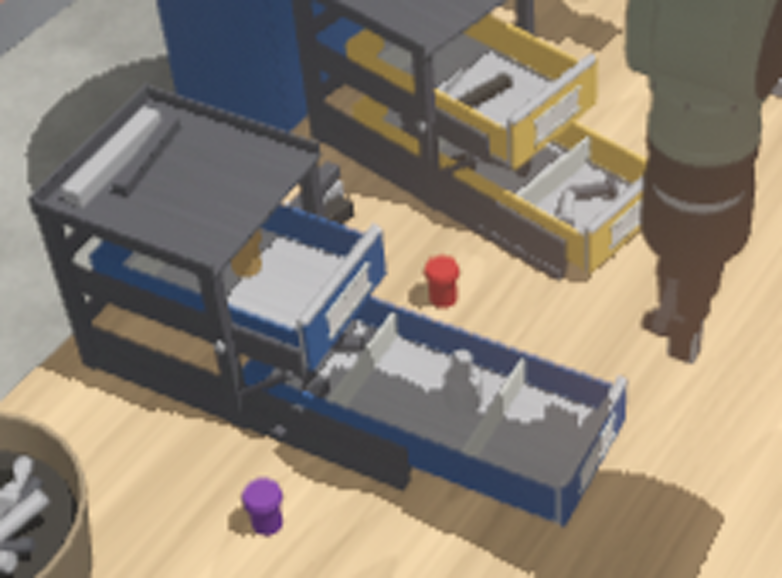

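The lower blue tray is fully out, with its lip near (595,430), and the upper tray is home. The spindle stands upright at (460,380) and the collet at (245,258), the yellow trays look undisturbed, and the arm is clear.

```bash
python3 -c "
from h import *
print(close_job())"
```

```text
the job is handed in; nothing more can be done
None
```

I pushed the blue upper tray home, drew the lower one out to its stop, and handed the job in at about 13 s with the arm clear; in the last picture the collet and spindle stood upright and the yellow trays looked undisturbed.

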